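# Set the microscope zoom to 6 and bring the gilded finial under the lens

## Robot

A 6-joint arm with a two-finger parallel gripper is mounted at the origin on the work surface. World frame = base frame: x ahead of the robot, y to its left, z up, the work surface at z = 0. Lengths are in mm, angles in rad, forces in N, time in s.
With the tool pointing down it reaches from about 350 to 875 mm from the base axis. Payload 15.5 kg.
Tool frame: the origin (TCP) lies at the very end of the fingers, on their centre line; the grasp point (between the pads) lies 19 mm behind it (robot.hold_point_z is the distance from the TCP to the grasp point, in mm); z points along the fingers, x is the direction in which the jaws open and shut, and the axes are right-handed (so a half turn about z gives the same grasp; the last joint's range is limited). The gripper opens to 85 mm and grips with 20 to 120 N. Pads are 22 mm wide; open, the fingers measure 114 mm over their backs; the gripper's body (76 mm by 85 mm) begins 54 mm behind the grasp point. The pads swing forward as they close: fully open they stand 13 mm farther back than shut.
Start: joints at [-0.096, 0.494, 1.345, -0, 1.302, -0.096], TCP at [625.001, 0.003, 231.277] pointing down, gripper open.
Joint ranges: [-2.91, 2.91], [-0.82, 2.16], [0.22, 2.67], [-1.22, 4.37], [0.12, 2.79], [-3.08, 3.08]. Speed limits (rad/s): [1.89, 1.89, 2.57, 3.01, 3.01, 3.01].

## Interface

Orientations are given as a unit quaternion [x, y, z, w].
In Python, from cell import robot gives the robot as it stands. The module is installed in compiled form; this text tells all that it offers.
- The arm moves only by the tool step_arm, never from a script. Its argument "deltas" is text: rows parted by semicolons, each of 7 numbers parted by spaces: the shift along the tool's x, y, z in units of 40 mm (1.0 is 40 mm), then the turn, a rotation vector about the tool's x, y, z in units of 6 degrees (1.0 is 6 degrees), then the opening, from 0 (shut) to 1 (fully open). A call has 1 to 12 rows; each row shifts and turns the commanded pose from where the row before left it, along the tool's axes as they then stand; what a row does not reach is not made up. A row lasts 1/12 s, in which the tool goes at most 41.7 mm and 7.16 degrees, less where a joint would pass 70% of its speed; a pose out of reach is approached as far as the arm can. A call with a number of a shift or a turn outside -1 to 1 is refused whole. A call with a gripper value outside its range is refused whole. The fingers move at their own pace and stop on an object; "grip_force" is the grip in N (left out, the last holds). Time passes only in rows, so rows that do not move let the fingers close. It gives the time, the measured TCP pose, the force and the opening at its end, in the units of the state.
- robot.read_state(): the state, without advancing time (a new reading comes with each control period).
- robot.capture(name): name is "scene" or "side" or "wrist"; returns the picture (384x512x3 uint8, red, green, blue); there is no depth.
- robot.calibration(name): a dict with "fx", "fy", "cx", "cy" (pixels), "eye" and "attitude" of the camera in the world; the wrist camera has in their place "tool_from_camera" (4x4, takes a point from camera to tool coordinates, whose origin is the TCP and whose axes are the tool frame's). Camera axes: x right, y down, z forward; pixel columns grow to the right and rows downward; lengths in mm; the calibration is good to about 2 mm. A picture is of the moment at which its call begins: read the wrist's pose just before it. calibration takes no time and is no camera call.
- robot.finish_job(): hands the job in, once; it reports no verdict.
The state is a dict: "time_s": time; "joint_pos": joint angles; "joint_vel": joint speeds; "tau": joint torques, N m; "ee_pos": TCP position; "eef_rot": TCP orientation; "ft_force": force on the tool from outside, world axes, zero at the start; "ft_torque": the same for the moment, N m; "grip_width": opening from 0.0 (shut) to 1.0 (fully open).
Only numpy, scipy, OpenCV 4.12 (cv2) and the standard library are available. Lean on these libraries where they do the work, as an engineer would, in place of code of your own. Each camera call takes 0.05 s, during which the arm holds its last target.

## Task

Prepare the inspection of the gilded finial: turn the microscope's zoom sleeve until its orange pointer clicks in at 6, and slide the tray under the lens by its black knob until the red line on the tray meets the red lines beside it on the rail bed. Either may be done first. Keep the finial standing on the tray, and leave the other things on the bench where they are.

Things in the scene. Friction and masses are not known exactly. Their poses are not given: they have to be found in the camera images.
- microscope: fixed inspection microscope; origin on the table under the vertical lens axis, z up, +x the side from which the scale is read, +y the way the tray is drawn out. White rail bed 136 wide (x), 14 high, from y -140 to +330. Column 125 behind the axis (-x), top at height 168
- dial (a point): centre of the black dial plate's top, 174 above the table, on the lens axis, axes as the microscope's; plate 150 diameter with white numerals 1 to 8 every 24 degrees on its +x half, rising counter-clockwise from above: 1 at -84 degrees from +x, 6 at +36, 8 at +84. The sleeve stands on it; above the sleeve a fixed black cap, 40 diameter, 227 to 239 above the table
- lens_axis (a point): on the lens axis at the underside of the white ring light (84 diameter), 128 above the table: the overhang under which the tray slides
- zoom_sleeve (a joint): angle of the zoom sleeve about the vertical lens axis, rad, counter-clockwise from above positive: 0 at value 1, then 0.419 (24 degrees) per value, so 6 is 2.094; turns from 1 to 8 only, and clicks into a detent at each value (about 0.3 N m to leave one)
- sleeve_grip (a point): point on the axis of the zoom sleeve at a good grip height, 210 above the table, 34 above the sleeve's lower end; the sleeve is a ribbed grey cylinder, 58 diameter, 50 high (176 to 226 above the table), with an orange stripe; grasp at any yaw; the axes turn with the sleeve
- pointer (a point): tip end of the sleeve's orange pointer, a 4 high tab at the sleeve's lower edge, 39 from the axis; its direction from the axis shows the value
- tray_centre (a point): centre of the sliding tray's plate on its upper side, 34 above the table; plate 90 (x) x 100 (y), 10 thick, aluminium with blue pad, axes as the microscope's. It slides only along the microscope's y: exactly on the lens axis (y 0) the red lines meet, at the start it is drawn out 60 to 110 to +y, and it can run 20 or more too far; about 2 N to slide, stays where left
- tray_line (a point): middle of the tray's red line, which crosses the tray's 44 wide tongue 105 from the tray centre (+y), 34 above the table
- index_line (a point): point midway between the rail bed's two red lines (on small white blocks 58 either side), 105 from the lens axis (+y) and 30 above the table; the tray's line must end level with it along y
- tray: the sliding tray; origin at the centre of its plate's underside, 24 above the table, axes as the microscope's
- tray_knob (a point): on the axis of the tray's upright black knob at grip height, 76 above the table, 170 from the tray centre (+y); the knob is a cylinder 28 diameter, from 52 to 94 above the table, on a 18 diameter stem
- finial: loose gilded bronze finial standing on the tray, 65 high, foot 42 diameter, about 0.3 kg; origin at the centre of its underside, z up; passes under the ring light with 29 to spare
- gilt_ring: gilded bronze ring mount with three leaf arms, lying flat, ring 108 across, 12 high; origin at ring centre, underside; to be left alone
- solvent_bottle: upright white plastic bottle with red cap, 54 diameter, 120 high; origin at centre of underside; to be left alone
- flat_brush: flat brush lying down, black handle, brass ferrule, 178 long, 34 wide, 10 high; origin on its underside, 90 from the handle end; to be left alone
- stick_bundle: bundle of wooden sticks lying down, 170 long, 20 wide, 12 high; origin at centre of underside; to be left alone
- mouse: black computer mouse, 105 x 62 x 30; origin at centre of underside; to be left alone
- copper_tube: upright copper tube offcut, 32 diameter, 60 high; origin at centre of underside; to be left alone

How it is judged (in metres and radians):
At the end, for the whole second after the job is handed in: Zoom sleeve at rest at 6 (2.094 +- 0.12 rad); tray at rest with its red line within 7 mm of the index lines; finial upright (within 0.15 rad), at rest, within 35 mm of the tray centre along both tray axes; every other loose thing within 30 mm of its start (value of joint zoom_sleeve between 1.9744 and 2.2144 rad and y of tray_line in the frame of index_line between -0.007 and 0.007 m and velocity of joint zoom_sleeve between -0.05 and 0.05 rad/s and linear speed of tray below 0.01 m/s and x of finial in the frame of tray_centre between -0.035 and 0.035 m and y of finial in the frame of tray_centre between -0.035 and 0.035 m and angle between finial's own z axis and vertical below 0.15 rad and linear speed of finial below 0.02 m/s and distance of each of gilt_ring, solvent_bottle, flat_brush, stick_bundle, mouse, copper_tube from where it was at the start of the episode below 0.03 m); the robot touches nothing.
It fails at once if the finial is tipped over (tilted more than 0.4 rad) (angle between finial's own z axis and vertical above 0.4 rad).
It fails at once if another loose thing on the bench is pushed away by more than 40 mm (distance of any of gilt_ring, solvent_bottle, flat_brush, stick_bundle, mouse, copper_tube from where it was at the start of the episode above 0.04 m).
It also fails if it takes over 54 s, if anything falls off the work surface, if the arm or the gripper's body presses on something with over 40 N, if the wrist force passes 120 N, or if a joint passes its speed limit or range.

## Working session

There is one attempt and no reset: what is moved stays moved. The work goes in short steps, Python scripts to look and compute and a tool call to move; the robot and the scene stay as the last step left them, time stands still between calls to the robot, and variables do not carry over. Pictures are saved under pics/ and viewed, and the job is handed in when it is done.

Besides the shell and the picture viewer there is one more tool, called after "Request:" as name(argument=value, ...), one argument or row to a line, values as JSON. step_arm: Moves the arm, as the interface text tells. Shifts and turns lie within -1 to 1; 1 stands for 40 mm of shift or 6 degrees of turn. Its arguments: {"type":"object","properties":{"deltas":{"type":"string"},"grip_force":{"type":"number"}},"required":["deltas"]}

```bash
mkdir -p pics; python3 - <<'E'
from cell import robot
import cv2
s=robot.read_state();print(s)
for n in("scene","side","wrist"):
    cv2.imwrite(f"pics/{n}0.png",robot.capture(n)[:,:,::-1]);print(n,robot.calibration(n))
E
```

```text
{'time_s': 0.0, 'joint_pos': array([-9.54863647e-02,  4.94200828e-01,  1.34616471e+00,  5.02487081e-06,
        1.30250157e+00, -9.54819347e-02]), 'joint_vel': array([-9.73082374e-04, -5.07046693e-04,  4.06831444e-04,  1.86856985e-05,
        9.11901233e-05, -4.47591827e-06]), 'tau': array([-2.68344644e-03, -8.82162237e+01, -3.83866239e+01, -4.40739132e-04,
        1.02696815e-02,  1.38197843e-04]), 'ee_pos': array([6.24620869e+02, 4.96670003e-02, 2.30677911e+02]), 'eef_rot': array([ 9.99999797e-01, -2.88258622e-06, -6.34094690e-04, -6.31638797e-05]), 'ft_force': array([ 0.23183496, -0.32561531, -0.02306513]), 'ft_torque': array([-0.04281041, -0.00691598, -0.00444158]), 'grip_width': 0.9994301433545794}
scene {'fx': 376.4889324464333, 'fy': 376.4889324464333, 'cx': 252.52017789609943, 'cy': 190.49194732595032, 'eye': array([1125.14230653,  123.74234884,  794.6132542 ]), 'attitude': array([ 0.54805637,  0.75487804, -0.29082807, -0.21263206])}
side {'fx': 413.9266658461824, 'fy': 413.9266658461824, 'cx': 258.37219013751735, 'cy': 191.55224179219928, 'eye': array([ 431.02453077, -870.00304005,  745.06519066]), 'attitude': array([ 0.88737219, -0.07025198,  0.03723287, -0.45414642])}
wrist {'fx': 274.7678425100405, 'fy': 274.7678425100405, 'cx': 255.4718038562733, 'cy': 195.49225558716074, 'tool_from_camera': array([[ 9.99999263e-01,  3.31301432e-04,  1.16785758e-03,
         6.47791216e-01],
       [-6.84171971e-04,  9.48505576e-01,  3.16759695e-01,
        -8.20020854e+01],
       [-1.00277649e-03, -3.16760260e-01,  9.48505104e-01,
        -1.43082866e+02],
       [ 0.00000000e+00,  0.00000000e+00,  0.00000000e+00,
         1.00000000e+00]])}
```

View pics/scene0.png

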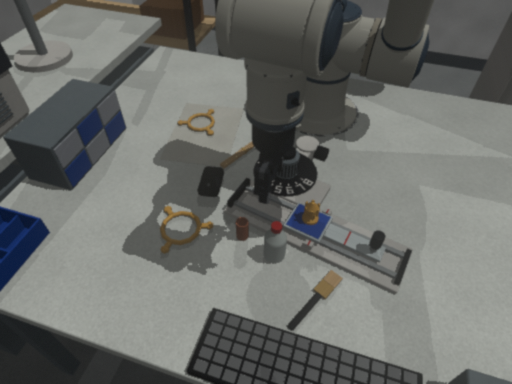

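View pics/side0.png

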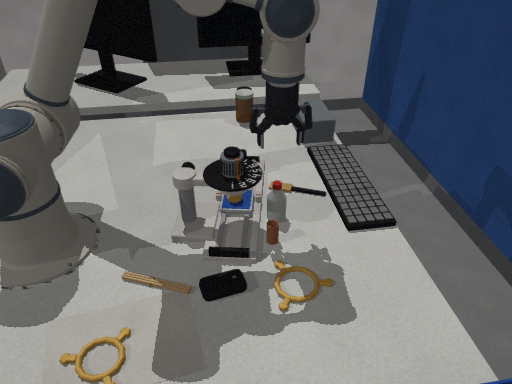

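View pics/wrist0.png

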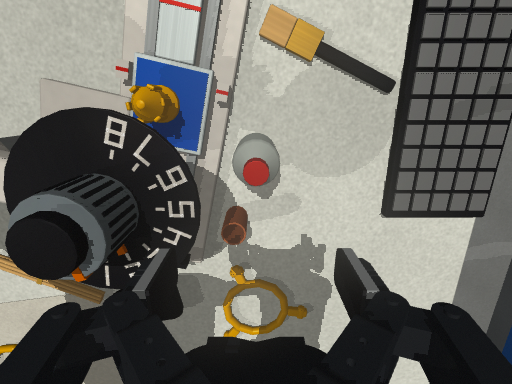

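The wrist view shows the dial centre at about (100,195), index lines at (122,68) and (222,92), the tray line at (180,4) and the orange pointer near (122,250), so the sleeve is at about 2–3. Next I'll measure these.

```bash
cat > h.py <<'E'
from cell import robot
import cv2, numpy as np
from scipy.spatial.transform import Rotation as R
from scipy.optimize import least_squares
def cam(n,st=None):
    c=robot.calibration(n)
    K=np.array([[c['fx'],0,c['cx']],[0,c['fy'],c['cy']],[0,0,1]])
    if n=='wrist':
        st=st or robot.read_state()
        A=R.from_quat(st['eef_rot']).as_matrix();T=c['tool_from_camera']
        return K,A@T[:3,:3],A@T[:3,3]+st['ee_pos']
    return K,R.from_quat(c['attitude']).as_matrix(),c['eye']
def ray(C,uv,z):
    K,A,e=C
    uv=np.atleast_2d(uv).astype(float)
    d=(A@np.linalg.inv(K)@np.c_[uv,np.ones(len(uv))].T).T
    return e+d*((z-e[2])/d[:,2])[:,None]
def proj(C,p):
    K,A,e=C
    q=(K@A.T@(np.atleast_2d(p)-e).T).T
    return q[:,:2]/q[:,2:]
def circ(P,r=None):
    P=P[:,:2]
    f=lambda v:np.hypot(*(P-v[:2]).T)-(r or v[2])
    s=least_squares(f,[*P.mean(0),r or 50],loss='soft_l1')
    return s.x,np.sqrt(np.median(s.fun**2))
def blobs(m,mn=8):
    n,l,s,c=cv2.connectedComponentsWithStats(m.astype(np.uint8))
    return [(c[i].round(1),s[i].tolist()) for i in range(1,n) if s[i,4]>=mn]
def red(im):
    h=cv2.cvtColor(im,cv2.COLOR_RGB2HSV); H,S,V=cv2.split(h)
    return ((H<6)|(H>172))&(S>130)&(V>70)
def orange(im):
    h=cv2.cvtColor(im,cv2.COLOR_RGB2HSV); H,S,V=cv2.split(h)
    return (H>=5)&(H<14)&(S>190)&(V>120)
E
python3 - <<'E'
from h import *
im=cv2.imread('pics/wrist0.png')[:,:,::-1].copy();C=cam('wrist')
print('red',[(b,ray(C,b[0],30).round(1)) for b in blobs(red(im))])
print('or',[(b,ray(C,b[0],178).round(1)) for b in blobs(orange(im))])
# dial edge: clicked from dark mask
g=im.max(2)
m=(g<50).astype(np.uint8); m[:, 205:]=0;m[290:]=0
cs,_=cv2.findContours(m,cv2.RETR_EXTERNAL,cv2.CHAIN_APPROX_NONE)
c=max(cs,key=cv2.contourArea)[:,0]
P=ray(C,c,174);print(circ(P,75),len(c))
# robust: only upper/left/right edge
k=(c[:,1]<225);print(circ(P[k],75),circ(P[k]))
v=im.copy();cv2.drawContours(v,[c[:,None]],-1,(255,0,255),1)
cv2.imwrite('pics/w0b.png',cv2.resize(v[:,:,::-1],(800,600)))
ims=cv2.imread('pics/side0.png')[:,:,::-1].copy();print('side or',blobs(orange(ims)),blobs(red(ims)))
E
```

```text
red [((array([181.6,   4.5]), [159, 0, 42, 12, 178]), array([[546.3, 182.8,  30. ]])), ((array([121.5,  68.6]), [116, 66, 13, 6, 46]), array([[472.3, 120. ,  30. ]])), ((array([221.5,  91.9]), [216, 89, 12, 6, 43]), array([[585.7,  95.1,  30. ]])), ((array([255.6, 171.5]), [243, 158, 26, 28, 571]), array([[ 6.257e+02, -4.000e-01,  3.000e+01]]))]
or []
(array([507.65547939,   4.44843618,  75.        ]), np.float64(3.8120686156252037)) 888
(array([491.72963397,  87.25571448,  75.        ]), np.float64(15.05635881456135)) (array([497.37815092,  47.33478058,  43.51428279]), np.float64(10.966525577527243))
side or [] [(array([276.6, 185. ]), [273, 181, 9, 9, 69])]
```

View pics/w0b.png

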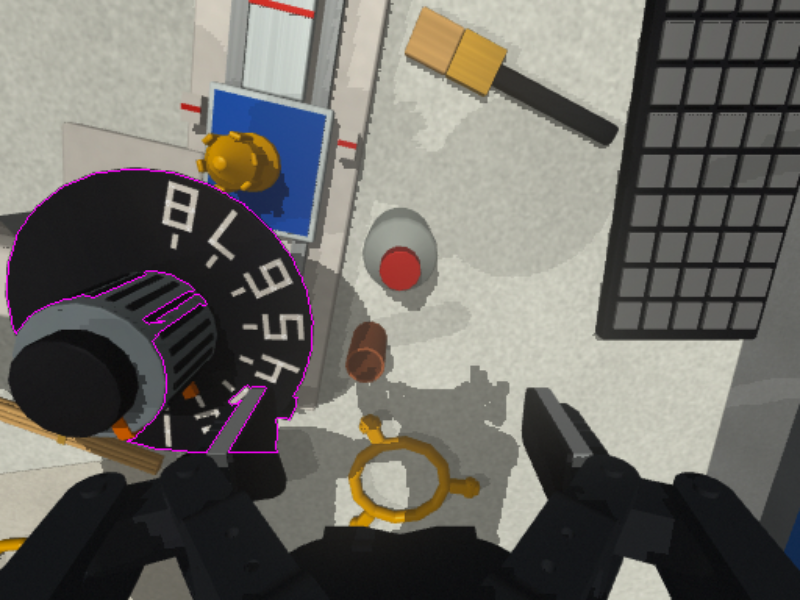

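Index lines are 116 mm apart, as they should be. That puts yaw at about -12.4° and the axis at (506.5,5), and the dial fit gives (507.7,4.4). I'll move to above the sleeve.

Request:
step_arm(
  deltas="0 0 -0.6 0 0 0 1; 0 0 -0.6 0 0 0 1; -0.5 0 0 0 0 0 1; -0.7 -0.12 0 0 0 0 1; -0.7 0 0 0 0 0 1; -0.6 0 0 0 0 0 1; -0.44 0 0 0 0 0 1; 0 0 0 0 0 0 1; 0 0 0 0 0 0 1; 0 0 0 0 0 0 1",
  grip_force=60,
)

```text
time_s: 0.98
ee_pos: [508.1, 4.8, 279.4]
eef_rot: [1.0, -0.0, 0.0, 0.0]
ft_force: [-0.0, 0.2, 0.6]
grip_width: 1.001
```

```bash
python3 - <<'E'
from h import *
s=robot.read_state();print(s['time_s'],s['ee_pos'],s['eef_rot'],s['joint_pos'])
C=cam('wrist',s);im=robot.capture('wrist');cv2.imwrite('pics/w1.png',im[:,:,::-1])
im2=robot.capture('side');cv2.imwrite('pics/s1.png',im2[:,:,::-1])
print('red',[(b,ray(C,b[0],34).round(1)) for b in blobs(red(im))])
print('axis px',proj(C,[[507,4.7,239],[507,4.7,174]]))
E
```

```text
0.9833 [508.06832696   4.75973584 279.38779474] [ 9.99999956e-01 -2.48161643e-05  2.95594835e-04  2.24169826e-05] [-1.08217374e-01  2.79984611e-01  1.55878526e+00  1.99821028e-05
  1.30223021e+00 -1.08173038e-01]
red [((array([285.,  22.]), [268, 16, 35, 13, 139]), array([[545.5, 182.2,  34. ]])), ((array([227.6,  76.9]), [223, 75, 11, 5, 34]), array([[472.9, 119.9,  34. ]])), ((array([312.5,  97.1]), [308, 95, 10, 5, 32]), array([[585.2,  95.2,  34. ]])), ((array([357.5, 165.4]), [345, 154, 26, 24, 461]), array([[656.1,   2.7,  34. ]]))]
axis px [[252.75059207 222.58035804]
 [253.28294616 194.57470969]]
```

View pics/w1.png

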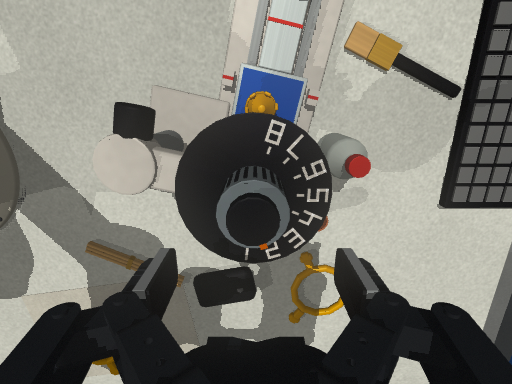

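View pics/s1.png

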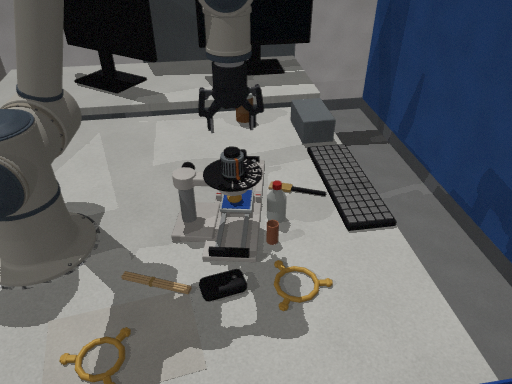

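```bash
python3 - <<'E'
from h import *
im=cv2.imread('pics/w1.png')[:,:,::-1].copy();C=cam('wrist')
h=cv2.cvtColor(im,cv2.COLOR_RGB2HSV)
m=(h[...,0]<16)&(h[...,1]>150)&(h[...,2]>90);m[:,:240]=0;m[:,285:]=0;m[:225]=0;m[262:]=0
print(blobs(m,3)); ys,xs=np.nonzero(m)
P=ray(C,np.c_[xs,ys],180)-[507,4.7,0];a=np.degrees(np.arctan2(P[:,1],P[:,0]))+12.4
print(np.c_[xs,ys,np.hypot(P[:,0],P[:,1]).round(),a.round()][::3])
for v in(1,2,3,6):
    t=np.radians(-84+24*(v-1)-12.4);print(v,proj(C,[[507+r*np.cos(t),4.7+r*np.sin(t),z] for r,z in((39,180),(52,174),(62,174))]).round(1).tolist())
cv2.imwrite('pics/w1z.png',cv2.resize(im[200:275,200:310,::-1],None,fx=7,fy=7))
E
```

```text
[(array([263.2, 246.2]), [259, 243, 9, 7, 44])]
[[264. 243.  49. -65.]
 [262. 244.  50. -68.]
 [265. 244.  51. -64.]
 [260. 245.  51. -70.]
 [263. 245.  51. -67.]
 [266. 245.  52. -64.]
 [262. 246.  52. -68.]
 [265. 246.  53. -65.]
 [260. 247.  53. -70.]
 [263. 247.  54. -67.]
 [266. 247.  54. -64.]
 [261. 248.  54. -69.]
 [264. 248.  55. -66.]
 [267. 248.  56. -63.]
 [262. 249.  56. -69.]]
1 [[248.7, 234.3], [247.5, 243.2], [246.5, 251.8]]
2 [[265.3, 232.8], [268.8, 241.3], [271.6, 249.7]]
3 [[280.0, 225.3], [287.9, 231.7], [294.2, 238.4]]
6 [[292.2, 180.5], [304.5, 173.3], [314.6, 169.1]]
```

View pics/w1z.png

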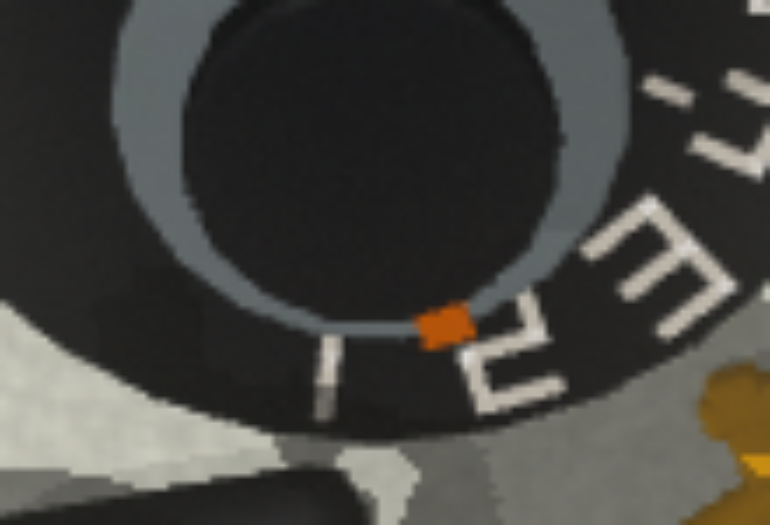

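```bash
python3 - <<'E'
from h import *
C=cam('wrist');P=ray(C,[263.2,246.2],226)-[507,4.7,0];print(P,np.hypot(*P[0,:2]),np.degrees(np.arctan2(P[0,1],P[0,0]))+12.4)
s={'ee_pos':np.array([624.62,.05,230.68]),'eef_rot':np.array([1,0,-.000634,0])}
C=cam('wrist',s)
im=cv2.imread('pics/wrist0.png')[:,:,::-1].copy()
h=cv2.cvtColor(im,cv2.COLOR_RGB2HSV)
m=(h[...,0]<16)&(h[...,1]>150)&(h[...,2]>60);m[:,:70]=0;m[:,140:]=0;m[:225]=0;m[290:]=0
for b in blobs(m,3):
  for z in(180,226):
    P=ray(C,b[0],z)-[507,4.7,0];print(b,z,np.hypot(*P[0,:2]),np.degrees(np.arctan2(P[0,1],P[0,0]))+12.4)
E
```

```text
[[  8.36455587 -26.40307197 226.        ]] 27.696353629171693 -60.02167470652687
(array([121.5, 250.1]), [117, 244, 10, 11, 70]) 180 35.311559583420596 -58.12221279810327
(array([121.5, 250.1]), [117, 244, 10, 11, 70]) 226 37.75864281349751 1.6799447389420568
(array([ 78.5, 275.2]), [71, 267, 20, 15, 139]) 180 62.86249827580702 -103.26389521928101
(array([ 78.5, 275.2]), [71, 267, 20, 15, 139]) 226 25.9125263025066 -61.101638724796324
```

The pointer is at -60°, value 2, and both views agree. So the turn needed is +96° counter-clockwise, which is negative about tool z. I'll go down and grip.

Request:
step_arm(
  deltas="-0.02 0 0.6 0 0 0 1; 0 0 0.6 0 0 0 1; 0 0 0.5 0 0 0 1; 0 0 0.3 0 0 0 1; 0 0 0.2 0 0 0 1; 0 0 0 0 0 0 1; 0 0 0 0 0 0 1",
)

```text
time_s: 1.67
ee_pos: [507.0, 4.8, 191.4]
eef_rot: [1.0, 0.0, -0.0, -0.0]
ft_force: [0.1, 0.4, 0.9]
grip_width: 0.998
```

Request:
step_arm(
  deltas="0 0 0 0 0 0 0; 0 0 0 0 0 0 0; 0 0 0 0 0 0 0; 0 0 0 0 0 0 0; 0 0 0 0 0 0 0; 0 0 0 0 0 0 0; 0 0 0 0 0 0 0; 0 0 0 0 0 0 0",
)

```text
time_s: 2.33
ee_pos: [506.0, 4.8, 192.3]
eef_rot: [1.0, 0.0, -0.0, 0.0]
ft_force: [-9.5, -0.4, 13.5]
grip_width: 0.664
```

Request:
step_arm(
  deltas="-0.02 0 0 0 0 -0.5 0; 0 0 0 0 0 -0.8 0; 0 0 0 0 0 -0.8 0; 0 0 0 0 0 -0.8 0; 0 0 0 0 0 -0.8 0; 0 0 0 0 0 -0.8 0; 0 0 0 0 0 -0.8 0; 0 0 0 0 0 -0.8 0; 0 0 0 0 0 -0.8 0; 0 0 0 0 0 -0.8 0; 0 0 0 0 0 -0.3 0; 0 0 0 0 0 0 0",
)

```text
time_s: 3.33
ee_pos: [505.8, 4.8, 192.4]
eef_rot: [0.913, 0.408, 0.0, 0.0]
ft_force: [-5.4, -0.8, 11.5]
grip_width: 0.663
```

Request:
step_arm(
  deltas="0 0 0 0 0 -0.5 0; 0 0 0 0 0 -0.8 0; 0 0 0 0 0 -0.8 0; 0 0 0 0 0 -0.8 0; 0 0 0 0 0 -0.8 0; 0 0 0 0 0 -0.8 0; 0 0 0 0 0 -0.8 0; 0 0 0 0 0 -0.8 0; 0 0 0 0 0 -0.8 0; 0 0 0 0 0 -0.8 0; 0 0 0 0 0 -0.3 0; 0 0 0 0 0 0 0",
)

```text
time_s: 4.33
ee_pos: [505.6, 4.6, 192.3]
eef_rot: [0.668, 0.744, 0.0, 0.0]
ft_force: [-6.4, -2.3, 12.5]
grip_width: 0.662
```

```bash
python3 - <<'E'
from h import *
s=robot.read_state();print(s['joint_pos'],s['ft_torque'],s['eef_rot'])
im=robot.capture('scene');cv2.imwrite('pics/c2.png',cv2.resize(im[100:300,180:440,::-1],None,fx=3,fy=3))
E
```

```text
[-1.08820819e-01  3.73722511e-01  1.68573908e+00 -3.61779029e-04
  1.08160050e+00 -1.78676902e+00] [0.10323593 1.06097455 0.10203257] [6.68163161e-01 7.44014714e-01 2.50916685e-05 3.08622193e-04]
```

View pics/c2.png

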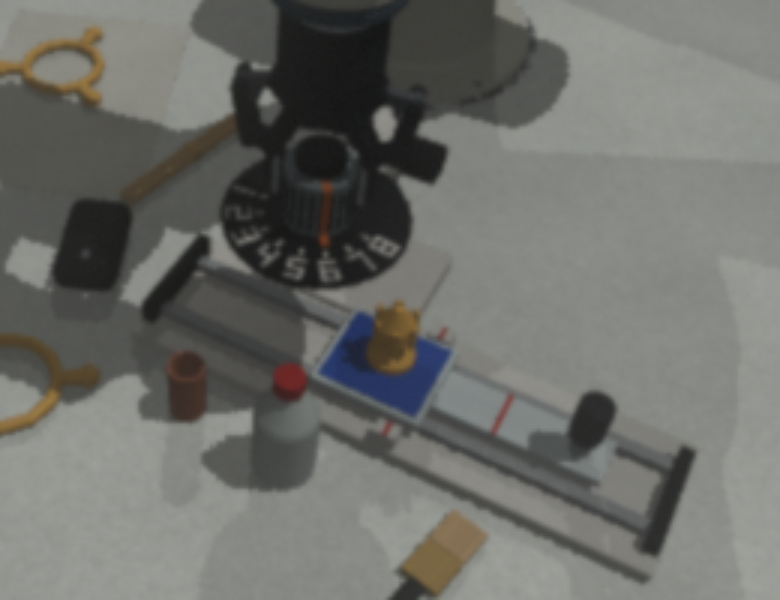

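The sleeve reads 6. I'll release it and rise.

Request:
step_arm(
  deltas="0 0 0 0 0 0 1; 0 0 0 0 0 0 1; 0 0 0 0 0 0 1; 0 0 0 0 0 0 1; 0 0 0 0 0 0 1; 0 0 0 0 0 0 1; 0 0 0 0 0 0 1; 0 0 -0.3 0 0 0 1; 0 0 -0.6 0 0 0 1; 0 0 -0.6 0 0 0 1; 0 0 -0.6 0 0 0 1; 0 0 0 0 0 0 1",
)

```text
time_s: 5.38
ee_pos: [507.7, 4.6, 279.4]
eef_rot: [0.669, 0.743, 0.002, 0.003]
ft_force: [0.6, 0.3, 1.3]
grip_width: 1.003
```

```bash
python3 - <<'E'
from h import *
s=robot.read_state();print(s['ee_pos'],s['eef_rot'])
C=cam('wrist',s);im=robot.capture('wrist');cv2.imwrite('pics/w3.png',im[:,:,::-1])
im2=robot.capture('scene');cv2.imwrite('pics/c3.png',cv2.resize(im2[100:300,180:440,::-1],None,fx=3,fy=3))
h=cv2.cvtColor(im,cv2.COLOR_RGB2HSV)
m=(h[...,0]<16)&(h[...,1]>150)&(h[...,2]>60)
for b in blobs(m,8):
  for z in (178,226):
    P=ray(C,b[0],z)-[507,4.7,0]
    if np.hypot(*P[0,:2])<60:print(b,z,np.hypot(*P[0,:2]),np.degrees(np.arctan2(P[0,1],P[0,0]))+12.4)
C=cam('scene')
p=ray(C,[[180+592/3,100+405/3],[180+587/3,100+425/3]],94);print('knob top~',p)
for b in blobs(red(im2)):print(b,ray(C,b[0],34).round(1),ray(C,b[0],30).round(1))
E
```

```text
[507.65184891   4.63532857 279.41864314] [0.66910509 0.74316121 0.00183154 0.00253697]
(array([266.4, 243.4]), [263, 240, 8, 7, 39]) 178 54.10337484631761 30.339832820555657
(array([266.4, 243.4]), [263, 240, 8, 7, 39]) 226 28.127058020810516 37.30578700498614
(array([257.6, 267.3]), [248, 260, 19, 16, 251]) 226 48.89268287857399 20.900525983920105
knob top~ [[561.49626045 240.49525596  94.        ]
 [581.23392652 238.70723084  94.        ]]
(array([276.4, 225.8]), [272, 222, 10, 9, 76]) [[563.3   6.2  34. ]] [[560.3   5.6  30. ]]
```

View pics/w3.png

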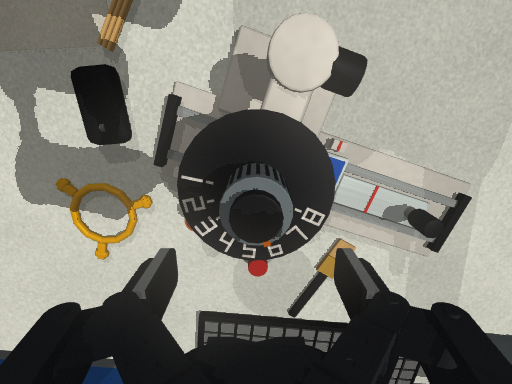

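View pics/c3.png

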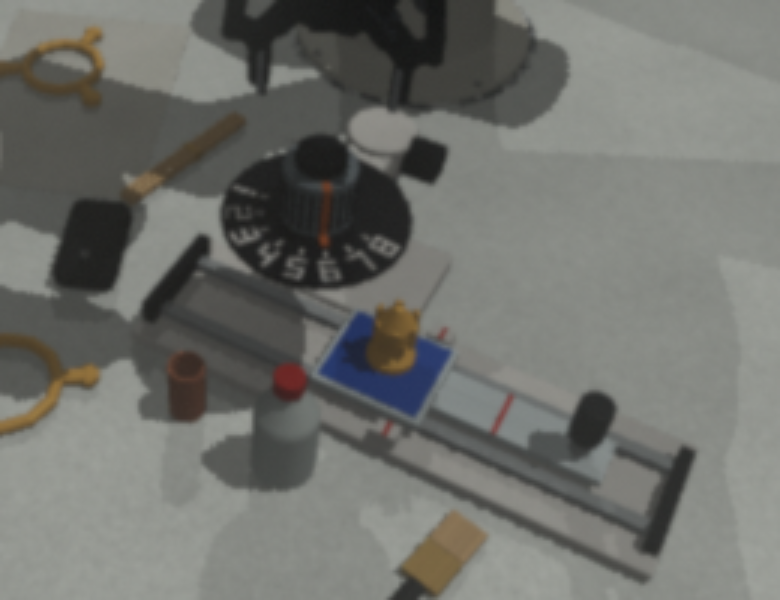

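The sleeve measures 37° against a nominal 36°, so it is in the detent at 6. Next I'll align the jaws with the slide direction and go over the knob, expected at about (559.5,245).

Request:
step_arm(
  deltas="0 0 0 0 0 0.8 1; 0 0 0 0 0 0.8 1; 0 0 0 0 0 0.8 1; 0 0 0 0 0 0.67 1; 0.6 0 0 0 0 0 1; 0.9 0 0 0 0 0 1; 0.9 0 0 0 0 0 1; 0.9 0 0 0 0 0 1; 0.9 0 0.3 0 0 0 1; 0.9 0 0.5 0 0 0 1; 0.7 0 0.5 0 0 0 1; 0.35 0 0.3 0 0 0 1",
)

```text
time_s: 6.48
ee_pos: [557.7, 247.8, 207.8]
eef_rot: [0.779, 0.627, -0.001, -0.001]
ft_force: [-0.9, -1.0, -0.7]
grip_width: 0.997
```

Request:
step_arm(
  deltas="0 0 0 0 0 0 1; 0 0 0 0 0 0 1; 0 0 0 0 0 0 1",
)

```text
time_s: 6.73
ee_pos: [558.6, 244.0, 211.4]
eef_rot: [0.78, 0.626, -0.0, 0.0]
ft_force: [0.5, -0.2, 0.8]
grip_width: 1.003
```

```bash
python3 - <<'E'
from h import *
s=robot.read_state();print(s['ee_pos'],s['eef_rot'])
C=cam('wrist',s);im=robot.capture('wrist');cv2.imwrite('pics/w4.png',im[:,:,::-1])
print(proj(C,[[559.5,245,94],[559.5,245,52]]))
for b in blobs(red(im)):print(b,ray(C,b[0],34).round(1),ray(C,b[0],30).round(1))
E
```

```text
[558.64723343 244.04218082 211.42692108] [ 7.79590993e-01  6.26288931e-01 -2.28182083e-04  7.44988947e-05]
[[255.85415961 190.05660296]
 [255.82636042 179.04133962]]
(array([132.9, 125.1]), [131, 119, 5, 13, 45]) [[472.6 121.5  34. ]] [[472.5 119.7  30. ]]
(array([201.9, 175.1]), [200, 158, 5, 35, 112]) [[545.6 181.8  34. ]] [[546.4 180.8  30. ]]
```

View pics/w4.png

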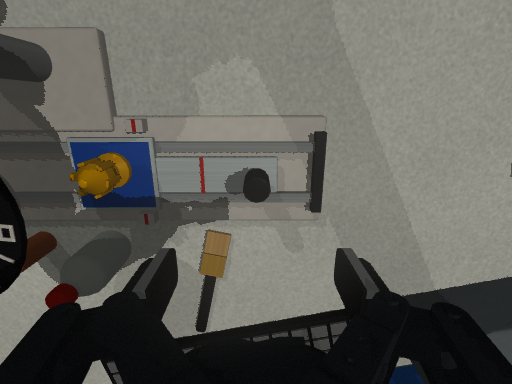

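The knob is at (257,188) against a predicted (256,190), so the position holds. I'll descend and grip gently.

Request:
step_arm(
  deltas="0.04 0 0.5 0 0 0 1; 0 0 0.7 0 0 0 1; 0 0 0.7 0 0 0 1; 0 0 0.7 0 0 0 1; 0 0 0.6 0 0 0 1; 0 0 0.4 0 0 0 1; 0 0 0.25 0 0 0 1; 0 0 0 0 0 0 1; 0 0 0 0 0 0 1",
  grip_force=25,
)

```text
time_s: 7.53
ee_pos: [559.5, 246.1, 58.1]
eef_rot: [0.78, 0.626, 0.0, 0.0]
ft_force: [-0.5, -0.1, 0.3]
grip_width: 0.999
```

Request:
step_arm(
  deltas="0 0 0 0 0 0 0.6; 0 0 0 0 0 0 0.5; 0 0 0 0 0 0 0.42; 0 0 0 0 0 0 0.38; 0 0 0 0 0 0 0.35; 0 0 0 0 0 0 0.32; 0 0 0 0 0 0 0.2; 0 0 0 0 0 0 0.2; 0 0 0 0 0 0 0.2; 0 0 0 0 0 0 0.2",
)

```text
time_s: 8.37
ee_pos: [559.2, 246.7, 57.7]
eef_rot: [0.779, 0.627, 0.0, 0.0]
ft_force: [-1.7, -1.5, 7.2]
grip_width: 0.322
```

```bash
python3 - <<'E'
from h import *
s=robot.read_state();print(s['ee_pos'],s['eef_rot'],s['ft_force'])
C=cam('wrist',s);im=robot.capture('wrist');cv2.imwrite('pics/w5.png',im[:,:,::-1])
for b in blobs(red(im)):print(b,ray(C,b[0],34).round(1),ray(C,b[0],30).round(1))
E
```

```text
[559.2063325  246.67373112  57.70975182] [7.79419245e-01 6.26502663e-01 2.11183734e-04 1.01530845e-04] [-1.6743151  -1.46580286  7.15915103]
(array([ 22.1, 143.4]), [16, 132, 13, 24, 173]) [[472.5 122.7  34. ]] [[472.4 119.3  30. ]]
(array([157.5, 230.8]), [151, 202, 14, 60, 366]) [[545.2 183.5  34. ]] [[546.8 181.5  30. ]]
```

View pics/w5.png

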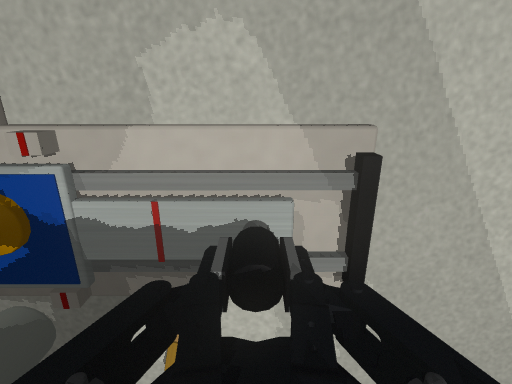

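The knob is gripped at 27 mm wide. The tray needs to go about 77 mm in; I'll do 72 first with gentle ramps, then re-measure.

Request:
step_arm(
  deltas="-0.04 0 0 0 0 0 0.2; -0.1 0 0 0 0 0 0.2; -0.16 0 0 0 0 0 0.2; -0.22 0 0 0 0 0 0.2; -0.26 0 0 0 0 0 0.2; -0.26 0 0 0 0 0 0.2; -0.24 0 0 0 0 0 0.2; -0.2 0 0 0 0 0 0.2; -0.16 0 0 0 0 0 0.2; -0.1 0 0 0 0 0 0.2; -0.06 0 0 0 0 0 0.2; 0 0 0 0 0 0 0.2",
)

```text
time_s: 9.42
ee_pos: [543.7, 175.9, 57.7]
eef_rot: [0.78, 0.626, 0.0, 0.0]
ft_force: [-2.0, -0.9, 6.7]
grip_width: 0.321
```

```bash
python3 - <<'E'
from h import *
s=robot.read_state();print(s['ee_pos'],s['ft_force'])
C=cam('wrist',s);im=robot.capture('wrist');cv2.imwrite('pics/w6.png',im[:,:,::-1])
y=np.array([.2147,.9767])
for b in blobs(red(im)):
  for z in(30,34):
    p=ray(C,b[0],z)[0];print(b,z,p.round(1),p[:2]@y)
im2=robot.capture('scene');cv2.imwrite('pics/c6.png',cv2.resize(im2[100:300,180:440,::-1],None,fx=3,fy=3))
E
```

```text
[543.65895391 175.93309331  57.67707678] [-2.03157752 -0.91087517  6.72354361]
(array([140.3, 143.9]), [136, 133, 10, 23, 154]) 30 [472.7 119.7  30. ] 218.36102454821295
(array([140.3, 143.9]), [136, 133, 10, 23, 154]) 34 [472.5 121.4  34. ] 220.0245087461428
(array([155.5, 214.7]), [151, 202, 9, 29, 169]) 30 [519.6 113.4  30. ] 222.27857070683018
(array([155.5, 214.7]), [151, 202, 9, 29, 169]) 34 [518.3 115.3  34. ] 223.85027117144773
(array([158.6, 233.4]), [156, 232, 5, 5, 10]) 30 [533.2 110.9  30. ] 222.8032537559501
(array([158.6, 233.4]), [156, 232, 5, 5, 10]) 34 [531.6 112.9  34. ] 224.36266148243408
```

View pics/w6.png

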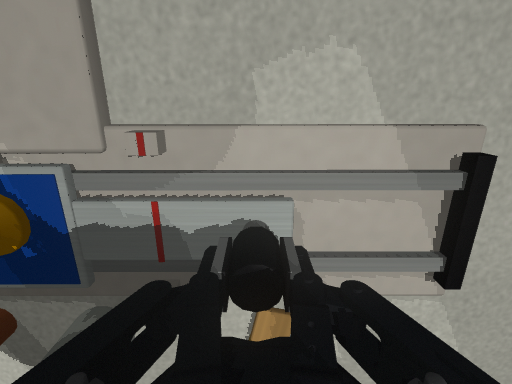

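View pics/c6.png

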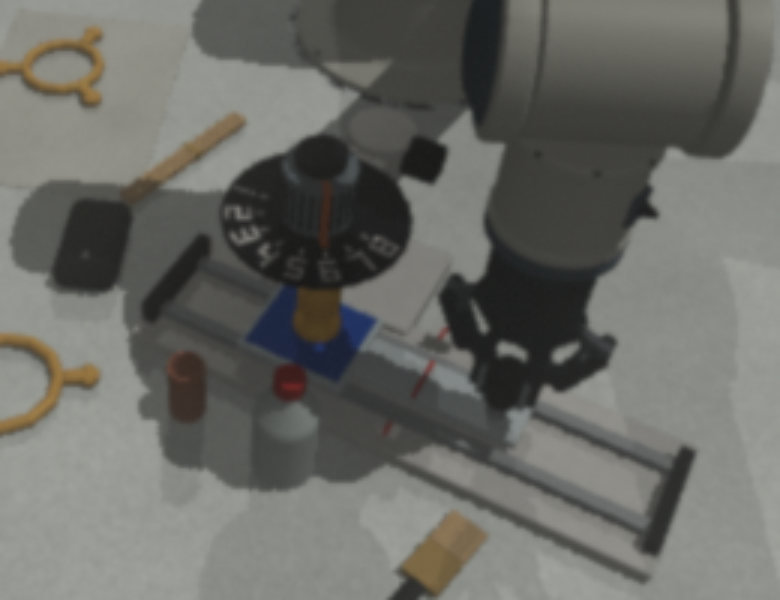

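About 5.3 mm remains. I'll close it, then release and rise.

Request:
step_arm(
  deltas="-0.05 0 0 0 0 0 0.2; -0.06 0 0 0 0 0 0.2; -0.025 0 0 0 0 0 0.2; 0 0 0 0 0 0 0.2; 0 0 0 0 0 0 0.2; 0 0 0 0 0 0 0.2; 0 0 0 0 0 0 0.4; 0 0 0 0 0 0 0.5; 0 0 0 0 0 0 0.7; 0 0 0 0 0 0 1; 0 0 0 0 0 0 1; 0 0 0 0 0 0 1",
)

```text
time_s: 10.52
ee_pos: [542.4, 171.0, 57.2]
eef_rot: [0.779, 0.626, -0.0, -0.0]
ft_force: [0.0, 0.4, -0.6]
grip_width: 0.999
```

Request:
step_arm(
  deltas="0 0 0 0 0 0 1; 0 0 0 0 0 0 1; 0 0 -0.4 0 0 0 1; 0 0 -0.7 0 0 0 1; 0 0 -0.8 0 0 0 1; 0 0 -0.8 0 0 0 1; 0 0 -0.7 0 0 0 1; 0 0 -0.4 0 0 0 1; 0 0 0 0 0 0 1; 0 0 0 0 0 0 1; 0 0 0 0 0 0 1",
)

```text
time_s: 11.43
ee_pos: [541.9, 170.9, 208.5]
eef_rot: [0.779, 0.626, -0.0, -0.0]
ft_force: [-0.6, -0.4, -0.3]
grip_width: 0.998
```

```bash
python3 - <<'E'
from h import *
s=robot.read_state();print(s['ee_pos'],s['ft_force'])
C=cam('wrist',s);im=robot.capture('wrist');cv2.imwrite('pics/w7.png',im[:,:,::-1])
y=np.array([.2147,.9767])
for b in blobs(red(im)):
  for z in(30,34):
    p=ray(C,b[0],z)[0];print(b,z,p.round(1),p[:2]@y)
im2=robot.capture('scene');cv2.imwrite('pics/c7.png',cv2.resize(im2[100:300,180:440,::-1],None,fx=3,fy=3))
im2=robot.capture('side');cv2.imwrite('pics/s7.png',cv2.resize(im2[130:330,90:350,::-1],None,fx=3,fy=3))
E
```

```text
[541.94140059 170.91555213 208.54061057] [-0.59059225 -0.41442704 -0.34140022]
(array([198. , 126.1]), [196, 120, 5, 13, 42]) 30 [472.7 119.8  30. ] 218.54651121990088
(array([198. , 126.1]), [196, 120, 5, 13, 42]) 34 [472.6 120.7  34. ] 219.3621506695775
(array([201. , 176.5]), [199, 159, 5, 36, 118]) 30 [530.4 106.9  30. ] 218.27111115041876
(array([201. , 176.5]), [199, 159, 5, 36, 118]) 34 [529.6 107.9  34. ] 219.09017490697565
(array([204.1, 220.7]), [203, 216, 3, 9, 22]) 30 [587.1  94.7  30. ] 218.59832487236613
(array([204.1, 220.7]), [203, 216, 3, 9, 22]) 34 [585.6  95.9  34. ] 219.41332007439615
```

View pics/w7.png

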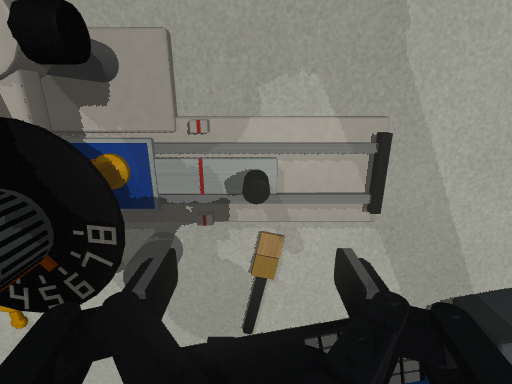

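View pics/c7.png

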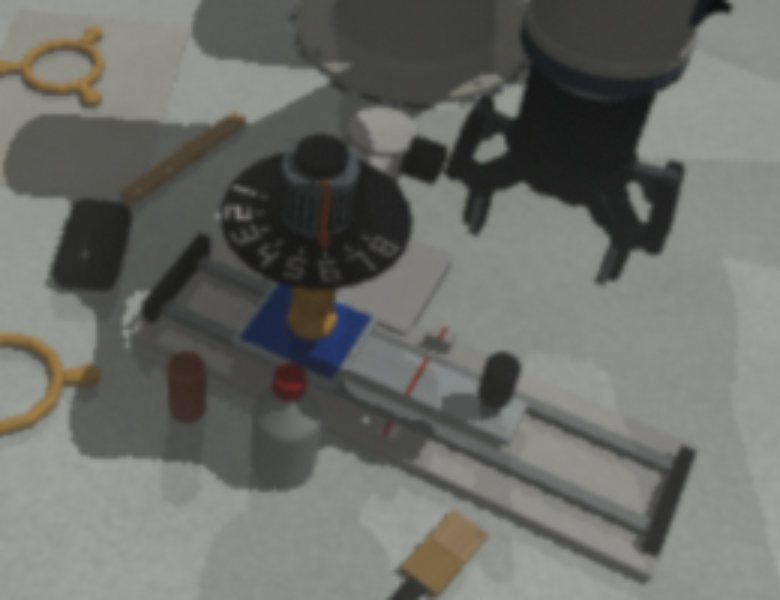

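View pics/s7.png

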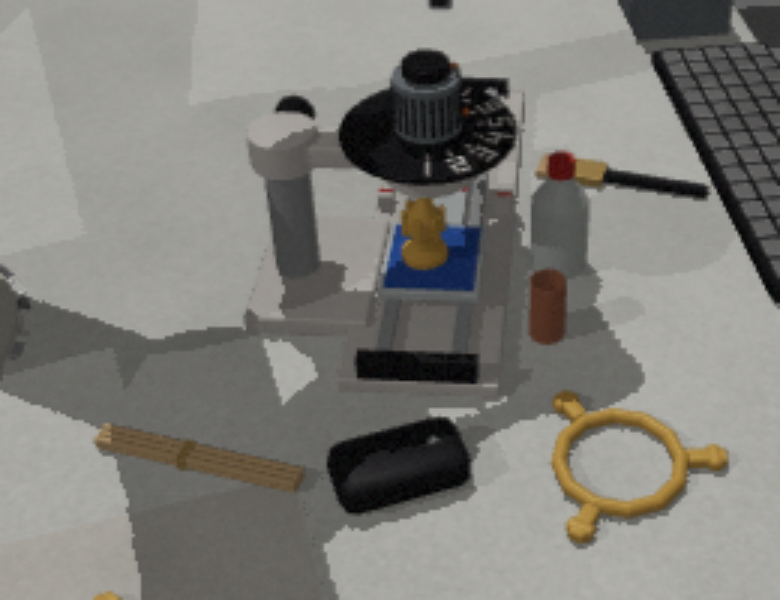

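The line is within about 0.5 mm of the index and the finial is upright. Last, I'll check the finial's offset and whether the other things have moved, then hand in.

```bash
python3 - <<'E'
from h import *
C=cam('side');p=ray(C,[90+425/3,130+256/3],38)[0][:2]-[506.7,4.9]
x=np.array([.9767,-.2147]);y=np.array([.2147,.9767]);print('finial offset',p@x,p@y)
a=cv2.imread('pics/side0.png');b=robot.capture('side')[:,:,::-1]
def m(i):
  h=cv2.cvtColor(np.ascontiguousarray(i),cv2.COLOR_BGR2HSV);return (h[...,1]>110)&(h[...,2]>60)
for i in(a,b):print([ (q[0].tolist(),q[1][4]) for q in blobs(m(i)[:, :345],40)])
E
```

```text
finial offset -6.379478090317765 -5.503669014662127
[([240.1, 109.8], 190), ([236.8, 168.6], 56), ([281.1, 186.0], 153), ([237.6, 200.8], 389), ([272.0, 231.4], 250), ([296.7, 284.4], 797), ([98.1, 357.6], 1105)]
[([281.1, 186.0], 155), ([233.5, 213.3], 691), ([272.0, 231.6], 252), ([296.6, 284.5], 790), ([98.1, 357.6], 1109)]
```

```bash
python3 -c "
from cell import robot
print(robot.finish_job(), robot.read_state()['time_s'])"
```

```text
the job is handed in; nothing more can be done
the job is handed in; nothing more can be done
```

I turned the zoom sleeve from 2 to 6, slid the tray in by its knob until the red lines met, backed the gripper clear and handed the job in. The last clock reading before that was about 11.4 s. No verdict was reported.

- **Zoom sleeve:** after release it measured about 37°, against 36° for value 6. A later overhead scene picture still showed it at 6.
- **Tray:** its red line was about 0.5 mm from the index lines (7 mm allowed), measured from above after release.
- **Finial:** it stands upright, about 6 mm from the tray centre along each tray axis (35 mm allowed).
- **Other things:** by pixel comparison in the side view, the bottle cap, copper tube and gilt ring have not moved. The brush, mouse and stick bundle I checked only by eye, and they look unmoved.
- **Gripper:** it was open and clear of everything, about 209 mm up.

No check failed or disagreed.

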